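Clear the ear-clinic tray

TASK

Put the ear instruments away, clean before used: first drop all three clean grey specula through the clear funnel into the tube, then put the used black speculum into the white porcelain bowl, and last lay the used brass ear loop flat inside the steel dish. Leave the blue speculum and the steel ear loop where they are.

Things in the scene. Friction and masses are not known exactly. Their poses are not given: they have to be found in the camera images.
- grey_1: Clean light GREY ear speculum standing on its wide end, tip up: collar 22 mm diameter from the base to 15 mm height, then a cone narrowing to a 10 mm flat tip at 38 mm; 12 g. Origin at the centre of its underside, z along it towards the tip. The birch tray surface everything stands on is 8 mm above the table.
- grey_2: Clean light GREY ear speculum standing on its wide end, tip up: collar 22 mm diameter from the base to 15 mm height, then a cone narrowing to a 10 mm flat tip at 38 mm; 12 g. Origin at the centre of its underside, z along it towards the tip.
- grey_3: Clean light GREY ear speculum standing on its wide end, tip up: collar 22 mm diameter from the base to 15 mm height, then a cone narrowing to a 10 mm flat tip at 38 mm; 12 g. Origin at the centre of its underside, z along it towards the tip.
- black: Used BLACK ear speculum standing on its wide end, tip up: collar 22 mm diameter from the base to 15 mm height, then a cone narrowing to a 10 mm flat tip at 38 mm; 12 g. Origin at the centre of its underside, z along it towards the tip.
- blue: BLUE ear speculum standing on its wide end, tip up: collar 22 mm diameter from the base to 15 mm height, then a cone narrowing to a 10 mm flat tip at 38 mm; 12 g. Origin at the centre of its underside, z along it towards the tip. To be left alone.
- brass_loop: Used yellow BRASS ear loop 150 mm long lying flat: in its middle a handle bar 80 mm long, 11 mm wide, 8 mm high, with thin 4.4 mm shafts to both ends, a small wire loop at the +x end. Origin at the middle of the handle's underside (also its centre of mass), x along its length, z up; about 25 g.
- steel_loop: Silver STEEL ear loop 150 mm long lying flat: in its middle a handle bar 80 mm long, 11 mm wide, 8 mm high, with thin 4.4 mm shafts to both ends, a small wire loop at the +x end. Origin at the middle of the handle's underside (also its centre of mass), x along its length, z up; about 25 g. To be left alone.
- funnel: Fixed upright clear tube topped by a clear funnel, green foot and rim. Origin: centre of the foot's underside, z up. Foot 84 mm diameter, 8 mm high (tube floor at 8 mm). Bore 32 mm, outside 38 mm, up to 138 mm height; there the funnel begins, widening to 94 mm inside, 100 mm outside at 176 mm (rim bead to 178 mm). Holds three specula one above the other.
- bowl: Fixed small white porcelain bowl, rim diameter 110 mm, 38 mm high, wall about 4 mm, curved inside. Origin at the centre of its underside, z up.
- dish: Fixed low stainless steel instrument dish, outside 100 mm (its x) by 210 mm (its y) by 16 mm high, walls and floor 3 mm thick. Origin at the centre of its underside, z up.

How it is judged (in metres and radians):
On the way, in this order (a step that is already met when the one before it is completed fails the run):
1. all three grey specula are down in the tube (horizontal distance between each of grey_1, grey_2, grey_3 and funnel below 0.016 m and z of each of grey_1, grey_2, grey_3 in the frame of funnel below 0.133 m), for 0.2 s.
2. after that, the black speculum lies released in the porcelain bowl (horizontal distance between black and bowl below 0.048 m and z of black in the frame of bowl below 0.036 m and contact force between black and the fingers below 0.05 N), for 0.2 s.
3. after that, the brass loop lies flat and released in the steel dish (x of brass_loop in the frame of dish between -0.042 and 0.042 m and y of brass_loop in the frame of dish between -0.032 and 0.032 m and z of brass_loop in the frame of dish below 0.012 m and angle between brass_loop's own z axis and vertical below 0.1 rad and contact force between brass_loop and the fingers below 0.05 N), for 0.2 s.
At the end, for the whole second after the job is handed in: Origins: greys under 16 mm from tube axis, under 133 mm above its foot; black under 48 mm from bowl centre, under 36 mm up; brass loop in dish within 42 (x), 32 (y) mm of centre, under 12 mm up, tilt under 0.1 rad; blue and steel moved under 25 mm; moved things released, under 0.02 m/s (all of step 1 and all of step 2 and all of step 3 and distance of each of blue, steel_loop from where it was at the start of the episode below 0.025 m and linear speed of each of grey_1, grey_2, grey_3, black, brass_loop below 0.02 m/s); the robot touches nothing.
It fails at once if the blue speculum is moved by more than 25 mm (distance of blue from where it was at the start of the episode above 0.025 m).
It fails at once if the steel loop is moved by more than 25 mm (distance of steel_loop from where it was at the start of the episode above 0.025 m).
It also fails if it takes over 125 s, if anything falls off the work surface, if the arm or the gripper's body presses on something with over 40 N, if the wrist force passes 120 N, or if a joint passes its speed limit or range.

ROBOT

A 6-joint arm with a two-finger parallel gripper is mounted at the origin on the work surface. World frame = base frame: x ahead of the robot, y to its left, z up, the work surface at z = 0. Lengths are in mm, angles in rad, forces in N, time in s.
With the tool pointing down it reaches from about 275 to 750 mm from the base axis. Payload 10.2 kg.
Tool frame: the origin (TCP) lies at the centre of the arm's flange, where the gripper is bolted on; the fingertips stand 173 mm ahead of it and the grasp point (between the pads) lies 155 mm ahead of it; z points along the fingers, y is the line along which they close (so a half turn about z gives the same grasp; the last joint's range is limited). The gripper opens to 85 mm and grips with 20 to 120 N. Pads are 22 mm wide; open, the fingers measure 114 mm over their backs; the gripper's body (76 mm by 85 mm) begins 54 mm behind the grasp point. The pads swing forward as they close: fully open they stand 13 mm farther back than shut.
Start: joints at [-1.489, 0.313, 1.498, -0, 1.331, -0.223], TCP at [157.541, -500.813, 404.694] pointing down, gripper open.
Joint ranges: [-2.94, 2.94], [-0.97, 2.17], [0.19, 2.56], [-1.23, 4.37], [0.02, 3.11], [-2.88, 2.88]. Speed limits (rad/s): [2.39, 2.39, 3.01, 3.14, 3.14, 3.14].

INTERFACE

Orientations are given as a unit quaternion [w, x, y, z].
In Python, from rig import ctrl gives the robot as it stands.
- The arm moves only by the tool hand_motion, called by a JSON object that holds its "api" and its "payload". Schema: {"type":"object","properties":{"moves":{"type":"array","items":{"type":"number"},"minItems":6,"maxItems":48},"finger_gap":{"type":"number"},"squeeze":{"type":"number"},"only":{"type":"string"},"quiet":{"type":"boolean"},"lines":{"type":"string"}},"required":["moves"],"additionalProperties":false}. moves is one flat list of numbers that holds 1 to 8 rows one after another, with no inner brackets; each row has 6 numbers: dx, dy, dz in mm, then a rotation vector rx, ry, rz in rad; each row is the pose to reach, as a shift and turn from the pose commanded when the call began, along the tool's axes at that moment; what a row does not reach only later rows make up. A row lasts 1/10 s, in which the tool goes at most 50 mm and 0.15 rad, less where a joint would pass 70% of its speed; a pose out of reach is approached as far as the arm can. finger_gap is the opening from 0.0 (shut) to 1.0 (fully open), set as the call begins (left out keeps the last). The fingers move at their own pace and stop on an object; squeeze is the grip in N (left out, the last holds). Time passes only in rows, so rows that do not move let the fingers close. The tool returns the time, the measured TCP pose, the force, the opening and the grip force at its end. only (a regular expression) keeps the lines of the reply that match it, lines (a string "A,B") keeps lines A to B, and quiet returns only ok. Input that does not fit is refused with a message, and nothing moves.
- ctrl.sense(): the state, without advancing time (a new reading comes with each control period).
- ctrl.capture(name): name is "scene" or "side" or "wrist"; returns the picture (400x640x3 uint8, red, green, blue); there is no depth.
- ctrl.calibration(name): a dict with "fx", "fy", "cx", "cy" (pixels), "position" and "attitude" of the camera in the world. Camera axes: x right, y down, z forward; pixel columns grow to the right and rows downward; lengths in mm; the calibration is good to about 2 mm. A picture is of the moment at which its call begins: read the wrist's pose just before it. calibration takes no time and is no camera call; for the wrist camera it gives the pose at the moment of the call.
- ctrl.finish_job(): hands the job in; it is judged then, once.
The state is a dict: "time_s": time; "joints": joint angles; "dq": joint speeds; "tau": joint torques, N m; "eef_pos": TCP position; "ee_rot": TCP orientation; "force": force on the tool from outside, world axes, zero at the start; "wrist_torque": the same for the moment, N m; "grip_width": opening from 0.0 (shut) to 1.0 (fully open); "grip_force": force on a finger pad.
Only numpy, scipy, OpenCV 4.12 (cv2) and the standard library are available. Lean on these libraries where they do the work, as an engineer would, in place of code of your own. Each camera call takes 0.05 s, during which the arm holds its last target. There are 200 camera calls.

## Working session

There is one attempt and no reset: what is moved stays moved. The work goes in short steps, Python scripts to look and compute and a tool call to move; the robot and the scene stay as the last step left them, time stands still between calls to the robot, and variables do not carry over. Pictures are saved under pics/ and viewed, at most 14 in all, crops included, and the job is handed in when it is done.

```bash
ls; mkdir -p pics
```

Run:
```python
from rig import ctrl
import cv2,json
for n in ["scene","side","wrist"]:
    c=ctrl.calibration(n); print(n,c)
    cv2.imwrite(f"pics/{n}0.png",ctrl.capture(n)[:,:,::-1])
print(ctrl.sense())
```

```text
pics
rig.py
scene {'fx': 457.32692099888993, 'fy': 457.32692099888993, 'cx': 314.66019690008324, 'cy': 194.03356305221584, 'position': array([1089.91467475, -481.65221785,  816.44960618]), 'attitude': array([-0.33673059,  0.85768341,  0.35896068, -0.14879149])}
side {'fx': 370.99935654580935, 'fy': 370.99935654580935, 'cx': 314.71569412337675, 'cy': 199.5390873653467, 'position': array([ 433.18061061, -856.76499855,  624.13118921]), 'attitude': array([-0.46671551,  0.88187381, -0.06376439,  0.02023137])}
wrist {'fx': 340.28297641832523, 'fy': 340.28297641832523, 'cx': 323.5881706929832, 'cy': 207.74875004863685, 'position': array([ 222.88068761, -481.23790922,  372.20015385]), 'attitude': array([ 0.10792062,  0.7988712 , -0.5863114 , -0.0799806 ])}
{'time_s': 0.15, 'joints': array([-1.48940396e+00,  3.13340505e-01,  1.49819845e+00, -1.01035831e-05,
        1.33099867e+00, -2.23377692e-01]), 'dq': array([-0.00027897, -0.00077803, -0.00136689,  0.00076728,  0.00051595,
       -0.00062865]), 'tau': array([ 9.43760060e-04, -4.12371719e+01, -2.59795135e+01, -2.24132978e-04,
        3.23323642e-03, -8.18888264e-07]), 'eef_pos': array([ 157.53672144, -500.79615881,  404.28085953]), 'ee_rot': array([-4.71643611e-04,  9.88411559e-01,  1.51797125e-01,  2.86205374e-05]), 'force': array([ 0.39997538, -0.0613656 ,  0.59809459]), 'wrist_torque': array([ 0.01266318,  0.00424763, -0.00328062]), 'grip_force': 0.0, 'grip_width': 0.9983878221630887}
```

View pics/scene0.png

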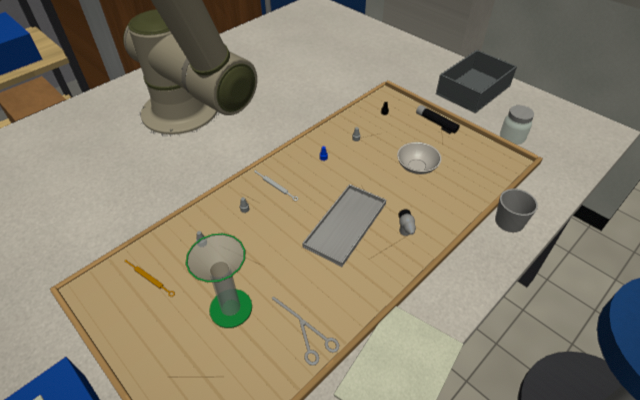

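View pics/side0.png

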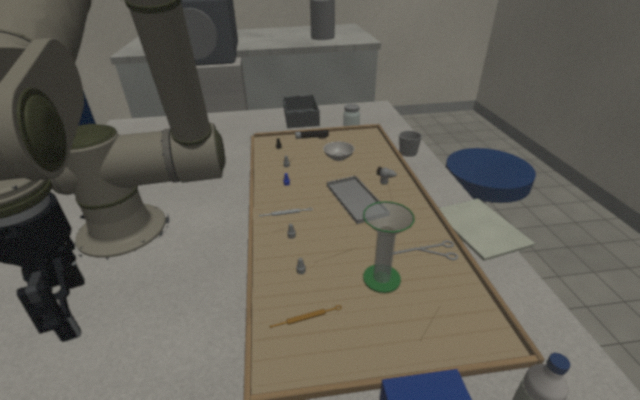

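The scene view shows greys at (356,134), (244,205) and (200,240), the last behind the funnel. Black is at (385,108), blue at (323,153), brass at (150,278), the dish at (345,225), the bowl at (419,158) and the funnel foot at (231,308). The side view shows greys at (286,161), (291,231) and (300,267), with black at (278,143).

Create h.py:
```python
import numpy as np, cv2
from scipy.spatial.transform import Rotation as R
from rig import ctrl
def rot(q): return R.from_quat(np.roll(q,-1))
def ray(c,u,v):
    d=rot(c['attitude']).apply([(u-c['cx'])/c['fx'],(v-c['cy'])/c['fy'],1]); return np.array(c['position']),d/np.linalg.norm(d)
def plane(c,u,v,z):
    p,d=ray(c,u,v); return p+d*(z-p[2])/d[2]
def two(c1,a,c2,b):
    p,d=ray(c1,*a);q,e=ray(c2,*b)
    s=np.linalg.lstsq(np.c_[d,-e],q-p,rcond=None)[0]
    x,y=p+d*s[0],q+e*s[1]; return (x+y)/2,np.linalg.norm(x-y)
def proj(c,P):
    x=rot(c['attitude']).inv().apply(np.array(P)-c['position']); return np.array([c['fx']*x[0]/x[2]+c['cx'],c['fy']*x[1]/x[2]+c['cy']])
def mask(im,kind):
    h,s,v=cv2.split(cv2.cvtColor(im,cv2.COLOR_RGB2HSV).astype(int))
    return {'grey':(s<60)&(v>50),'black':v<60,'blue':(h>105)&(h<135)&(s>120),'brass':(h>10)&(h<28)&(s>170),'green':(h>45)&(h<85)&(s>120)}[kind].astype(np.uint8)
def blob(im,kind,u,v,r=14):
    """centroid, bbox of the largest blob in a window"""
    x0,y0=max(0,u-r),max(0,v-r); m=mask(im,kind)[y0:v+r,x0:u+r]
    n,_,st,ce=cv2.connectedComponentsWithStats(m)
    if n<2: return None
    k=1+st[1:,4].argmax(); return ce[k]+[x0,y0],st[k]+[x0,y0,0,0,0]
```

Run:
```python
from h import *
np.set_printoptions(precision=1,suppress=True)
S=cv2.imread('pics/scene0.png')[:,:,::-1];D=cv2.imread('pics/side0.png')[:,:,::-1]
cs,cd=ctrl.calibration('scene'),ctrl.calibration('side')
for n,k,a,b,r in [('gA','grey',(356,134),(286,161),11),('gB','grey',(244,205),(291,231),11),('gC','grey',(200,240),(300,267),11),('black','black',(385,108),(278,143),12),('blue','blue',(323,153),(286,180),14),('brass','brass',(150,278),(308,316),40),('foot','green',(231,308),(382,278),26),('steel','grey',(277,186),(287,212),24),('bowl','grey',(419,158),(339,151),26)]:
    A=blob(S,k,*a,r);B=blob(D,k,*b,r); print(n,A,B)
    if A and B: print('   ',*two(cs,A[0],cd,B[0]),plane(cs,*A[0],24),plane(cd,*B[0],24))
print('dish',[plane(cs,u,v,24)for u,v in[(349,186),(386,200),(342,264),(304,249)]])
```

```text
gA (array([356.1, 134.3]), array([353, 127,   7,  14,  78])) (array([286. , 161.5]), array([283, 155,   8,  13,  72]))
    [468.5 266.3  21.3] 0.7852261903339233 [470.3 264.1  24. ] [468.5 260.4  24. ]
gB (array([243.8, 205.2]), array([240, 197,   9,  16, 101])) (array([290.9, 231.1]), array([287, 223,   9,  16, 112]))
    [ 455.6 -110.    20.2] 0.30546947350354603 [ 458.5 -111.6   24. ] [ 455.6 -114.8   24. ]
gC (array([202.9, 245. ]), array([191, 237,  20,  14, 187])) (array([300.5, 266.3]), array([296, 257,  10,  18, 135]))
    [ 471.  -237.6   10.5] 11.520770296646194 [ 486.9 -246.1   24. ] [ 467.3 -244.4   24. ]
black (array([384.7, 108.6]), array([382, 102,   6,  13,  60])) (array([278.2, 144.1]), array([277, 140,   4,   8,  24]))
    [448.8 410.8  19.9] 2.177605290762312 [450.9 407.6  24. ] [449.2 399.9  24. ]
blue (array([323.1, 153.7]), array([320, 146,   7,  14,  72])) (array([286.3, 180.3]), array([285, 176,   4,   8,  19]))
    [460.5 147.5  19.4] 3.155178278139637 [462.5 145.5  24. ] [461.  137.2  24. ]
brass (array([149.5, 277.8]), array([125, 260,  50,  36, 222])) None
foot (array([231.2, 311.5]), array([210, 290,  42,  38, 813])) None
steel (array([276.4, 185.4]), array([254, 170,  44,  31, 190])) (array([286.1, 211.4]), array([263, 207,  48,  10, 222]))
    [449.9  -5.1   7.4] 0.900469044059581 [463.5 -15.3  24. ] [449.3 -27.3  24. ]
bowl (array([418.7, 157.2]), array([ 397,  142,   44,   32, 1081])) (array([338.3, 149.8]), array([322, 141,  34,  20, 497]))
    [653.8 294.2  36.4] 3.71407621183717 [645.2 308.8  24. ] [658.9 314.9  24. ]
dish [array([589.2, 107.3,  24. ]), array([681.5, 134.9,  24. ]), array([732.5, -68.8,  24. ]), array([648.9, -98.4,  24. ])]
```

Run:
```python
from h import *
np.set_printoptions(precision=1,suppress=True)
S=cv2.imread('pics/scene0.png')[:,:,::-1];D=cv2.imread('pics/side0.png')[:,:,::-1]
cs,cd=ctrl.calibration('scene'),ctrl.calibration('side')
for nm,im,c in (('scene',S,cs),('side',D,cd)):
    n,_,st,ce=cv2.connectedComponentsWithStats(mask(im,'green'))
    for i in range(1,n):
        if st[i,4]>40:
            x,y,w,h=st[i,:4]; ctr=(x+w/2-.5,y+h/2-.5); print(nm,'green',st[i],'z16',plane(c,*ctr,12),'z185',plane(c,*ctr,185))
    m=mask(im,'brass'); m[:240]=0
    h,s,v=cv2.split(cv2.cvtColor(im,cv2.COLOR_RGB2HSV)); print(nm,'brass hsv',h[278,150],s[278,150],v[278,150],h[316,306],s[316,306],v[316,306],'tray',h[300,350],s[300,350])
    hm=((h>10)&(h<24)&(s>(170 if nm=='scene' else 150))).astype(np.uint8)
    n,l,st,ce=cv2.connectedComponentsWithStats(hm); 
    for i in range(1,n):
        if st[i,4]>60:
            ys,xs=np.where(l==i); P=np.array([plane(c,a,b,12)[:2] for a,b in zip(xs,ys)])
            w,V=np.linalg.eigh(np.cov(P.T)); t=(P-P.mean(0))@V[:,1]; print(nm,st[i],P.mean(0),V[:,1],'ends',P[t.argmin()],P[t.argmax()])
# bowl rim
for c,b in ((cs,(419,158)),(cd,(339,151))): print('bowl rim',plane(c,*b,46))
```

```text
scene green [186 234  59  48 206] z16 [ 524.  -243.3   12. ] z185 [ 645.7 -294.6  185. ]
scene green [210 290  42  38 813] z16 [ 645.1 -293.5   12. ] z185 [ 740.8 -333.9  185. ]
scene brass hsv 20 255 157 19 95 175 tray 19 95
scene [  52    0   57   88 1893] [-606.5  -22.2] [-1.   0.3] ends [-282.4 -136.3] [-995.1   38.1]
scene [ 100    0   55   72 1308] [-612.8  152.2] [-0.9  0.5] ends [-283.2   -8.4] [-851.9  176.2]
scene [ 204    0   57   32 1141] [-381.6  490.2] [-0.8  0.5] ends [-284.3  365.8] [-544.9  472.5]
scene [125 260  50  36 222] [ 469.3 -370.1] [-1.  -0.2] ends [ 539.4 -357.5] [ 393.1 -384.3]
side brass hsv 19 15 135 19 160 116 tray 19 71
bowl rim [660. 285.  46.]
bowl rim [651.1 262.4  46. ]
```

Create to.py:
```python
import sys
from h import *
def to(x,y,z,yaw=0):
    s=ctrl.sense(); r=rot(s['ee_rot']); T=R.from_euler('z',yaw)*R.from_quat([1,0,0,0])
    d=r.inv().apply(np.array([x,y,z])-s['eef_pos']); rv=(r.inv()*T).as_rotvec()
    print('t',round(s['time_s'],2),'shift',d.round(1),'rotvec',rv.round(3),'dist',np.linalg.norm(d).round())
if __name__=='__main__': to(*map(float,sys.argv[1:]))
```

```text
(no output)
```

{"api": "hand_motion", "payload": {"moves": [20,-8,0,0,0,0.02,65,-27,0,0,0,0.07,110,-46,0,0,0,0.12,155,-65,0,0,0,0.17,200,-84,0,0,0,0.22,245,-103,0,0,0,0.27,290,-122,0,0,0,0.305,330,-140,0,0,0,0.305], "finger_gap": 0.6, "squeeze": 30}}

```text
time_s: 0.95
eef_pos: [431.7, -266.4, 404.6]
ee_rot: [-0.0, 1.0, -0.0, -0.0]
force: [-0.1, -0.8, 0.2]
grip_width: 0.599
grip_force: 0.0
```

```bash
python3 to.py 467 -240 250; python3 to.py 467 -240 183
```

```text
t 0.95 shift [ 35.3 -26.4 154.6] rotvec [-0.     0.    -0.001] dist 161.0
t 0.95 shift [ 35.3 -26.4 221.6] rotvec [-0.     0.    -0.001] dist 226.0
```

{"api": "hand_motion", "payload": {"moves": [15,-12,20,0,0,0,28,-22,50,0,0,0,34,-26,80,0,0,0,35,-26,100,0,0,0,35,-26,105,0,0,0,35,-26,105,0,0,0]}}

```text
time_s: 1.55
eef_pos: [465.3, -242.3, 299.5]
ee_rot: [-0.0, 1.0, -0.0, -0.0]
force: [0.9, -0.4, 0.2]
grip_width: 0.598
grip_force: 0.0
```

Run:
```python
from h import *
c=ctrl.calibration('wrist'); im=ctrl.capture('wrist'); print(c)
p=proj(c,[467,-240,25]); print(p, blob(im,'grey',int(p[0]),int(p[1]),45))
cv2.imwrite('pics/w1.png',im[:,:,::-1])
```

```text
{'fx': 340.28297641832523, 'fy': 340.28297641832523, 'cx': 323.5881706929832, 'cy': 207.74875004863685, 'position': array([ 533.70951846, -243.07567081,  267.45002971]), 'attitude': array([-0.09505755, -0.70041995,  0.70087411,  0.0956631 ])}
[319.74398236 207.05639885] (array([322.21142857, 203.59      ]), array([308, 188,  29,  33, 700]))
```

View pics/w1.png

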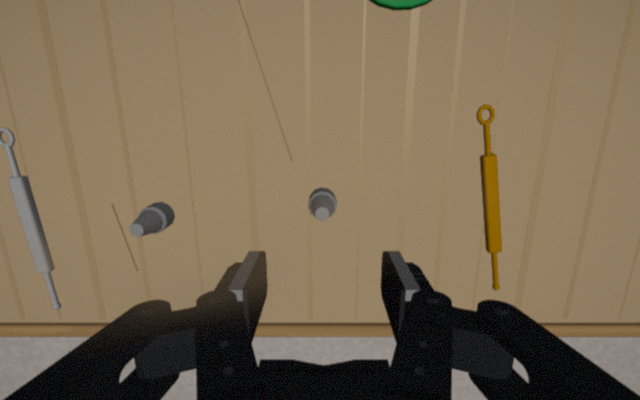

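The wrist view shows the grey at (322,203), centred between the fingers. A second grey is at (152,220), with brass on the right at (490,200) and steel on the left.

Run:
```python
from h import *
np.set_printoptions(precision=1,suppress=True)
im=cv2.imread('pics/w1.png')[:,:,::-1]; c=ctrl.calibration('wrist')
print('gC',plane(c,322,202.5,20)); 
t=plane(c,322,213,46); print('gC tip',t)
print('gB tip',plane(c,138,229,46),'collar',plane(c,160,217,20))
h,s,v=cv2.split(cv2.cvtColor(im,cv2.COLOR_RGB2HSV)); m=((s>190)&(h>10)&(h<28)).astype(np.uint8)
m[:,:440]=0
n,l,st,_=cv2.connectedComponentsWithStats(m);k=1+st[1:,4].argmax(); print(st[k])
print('brass ends',plane(c,486,104,10),plane(c,496,289,10))
o=cv2.morphologyEx((l==k).astype(np.uint8),cv2.MORPH_OPEN,np.ones((9,9)))
ys,xs=np.where(o); P=np.array([plane(c,a,b,16)[:2] for a,b in zip(xs,ys)]); w,V=np.linalg.eigh(np.cov(P.T)); print('handle',P.mean(0),V[:,1],len(P))
```

```bash
python3 to.py 467 -240 183
```

```text
gC [ 469.4 -242.1   20. ]
gC tip [ 468.8 -242.2   46. ]
gB tip [ 457.4 -115.3   46. ] collar [ 458.1 -118.5   20. ]
[ 478  105   23  185 1848]
brass ends [ 540.7 -361.4   10. ] [ 391.3 -388.7   10. ]
handle [ 467.8 -372. ] [-1.  -0.2] 1317
t 1.6 shift [  1.6  -2.6 117.4] rotvec [ 0.001 -0.001 -0.   ] dist 117.0
```

{"api": "hand_motion", "payload": {"moves": [2,-1,20,0,0,0,3,-1,50,0,0,0,3,-1,80,0,0,0,3,-1,105,0,0,0,3,-1,115,0,0,0,3,-1,116,0,0,0,3,-1,116,0,0,0]}}

```text
time_s: 2.3
eef_pos: [468.7, -241.6, 185.0]
ee_rot: [0.001, 1.0, -0.0, 0.001]
force: [-0.0, 0.1, 0.2]
grip_width: 0.603
grip_force: 0.0
```

{"api": "hand_motion", "payload": {"moves": [0,0,0,0,0,0,0,0,0,0,0,0,0,0,0,0,0,0,0,0,0,0,0,0,0,0,0,0,0,0,0,0,0,0,0,0], "finger_gap": 0.0, "squeeze": 30}}

```text
time_s: 2.9
eef_pos: [468.6, -241.4, 184.8]
ee_rot: [0.001, 1.0, -0.0, 0.001]
force: [-0.2, 0.6, 5.5]
grip_width: 0.24
grip_force: 29.1
```

{"api": "hand_motion", "payload": {"moves": [0,0,-10,0,0,0,0,0,-40,0,0,0,0,0,-80,0,0,0,0,0,-125,0,0,0,0,0,-165,0,0,0,0,0,-190,0,0,0,0,0,-205,0,0,0,0,0,-210,0,0,0]}}

```text
time_s: 3.7
eef_pos: [468.2, -241.0, 396.1]
ee_rot: [0.001, 1.0, -0.0, 0.001]
force: [-0.3, 0.0, 0.0]
grip_width: 0.241
grip_force: 29.4
```

{"api": "hand_motion", "payload": {"moves": [15,5,0,0,0,0,45,13,0,0,0,0,85,25,0,0,0,0,125,37,0,0,0,0,155,46,0,0,0,0,170,51,0,0,0,0,177,53,0,0,0,0,177,53,0,0,0,0]}}

```text
time_s: 4.5
eef_pos: [645.9, -294.4, 392.2]
ee_rot: [-0.001, 1.0, 0.0, -0.001]
force: [0.2, 0.4, 0.3]
grip_width: 0.237
grip_force: 29.4
```

Run:
```python
from h import *
im=ctrl.capture('scene'); im2=ctrl.capture('side')
cv2.imwrite('pics/f1.png',np.hstack([cv2.resize(im[150:350,130:330],(400,400)),cv2.resize(im2[130:330,290:490],(400,400))])[:,:,::-1])
```

```bash
python3 to.py 645.4 -294 345
```

```text
t 4.6 shift [ 0.3 -0.2 48.2] rotvec [-0.001  0.001 -0.   ] dist 48.0
```

View pics/f1.png

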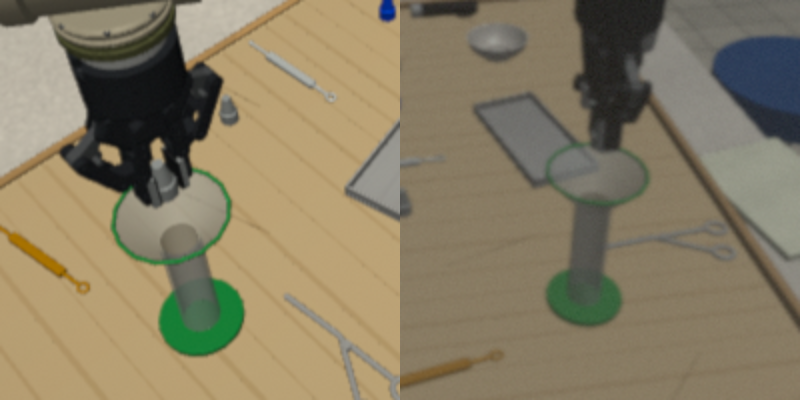

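The picture shows the grey held upright, just over the funnel mouth and near the axis. I'm lowering and releasing it.

{"api": "hand_motion", "payload": {"moves": [0,0,12,0,0,0,0,0,32,0,0,0,0,0,46,0,0,0,0,0,50,0,0,0,0,0,50,0,0,0,0,0,50,0,0,0]}}

```text
time_s: 5.2
eef_pos: [645.3, -294.3, 344.6]
ee_rot: [0.0, 1.0, -0.0, 0.001]
force: [-0.2, 0.1, 0.4]
grip_width: 0.24
grip_force: 29.4
```

{"api": "hand_motion", "payload": {"moves": [0,0,0,0,0,0,0,0,0,0,0,0,0,0,0,0,0,0,0,0,0,0,0,0], "finger_gap": 0.42}}

```text
time_s: 5.6
eef_pos: [645.3, -294.3, 343.9]
ee_rot: [0.0, 1.0, -0.0, 0.0]
force: [0.5, -0.5, -0.4]
grip_width: 0.42
grip_force: 0.0
```

{"api": "hand_motion", "payload": {"moves": [0,0,-10,0,0,0,0,0,-35,0,0,0,0,0,-60,0,0,0,0,0,-65,0,0,0]}}

```text
time_s: 6.0
eef_pos: [645.1, -294.1, 412.9]
ee_rot: [0.002, 1.0, -0.0, 0.003]
force: [-0.3, -0.6, 0.9]
grip_width: 0.421
grip_force: 0.0
```

Run:
```python
from h import *
im=ctrl.capture('scene'); im2=ctrl.capture('side')
cv2.imwrite('pics/f2.png',np.hstack([cv2.resize(im[150:350,130:330],(400,400)),cv2.resize(im2[130:330,290:490],(400,400))])[:,:,::-1])
```

```bash
python3 to.py 457.5 -116.5 400
```

```text
t 6.1 shift [-187.8 -177.7    9.1] rotvec [ 0.001 -0.001 -0.   ] dist 259.0
```

View pics/f2.png

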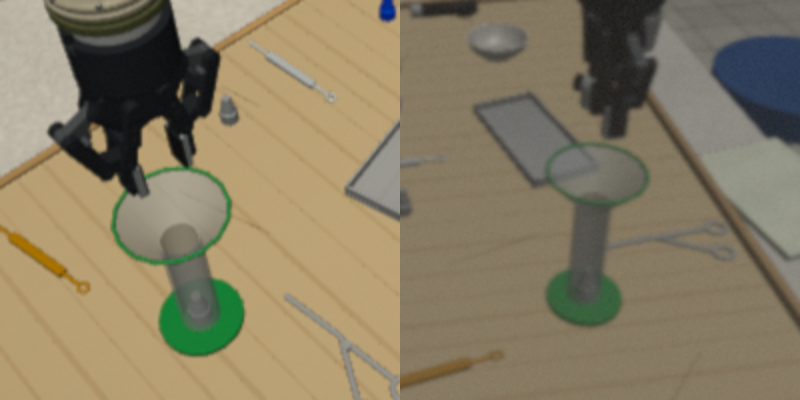

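The first grey is at the bottom of the tube, visible faintly near (197,305) in the left crop. Next is grey B, with a wrist look from above.

{"api": "hand_motion", "payload": {"moves": [-15,-14,0,0,0,0,-45,-42,0,0,0,0,-80,-76,0,0,0,0,-115,-110,10,0,0,0,-150,-142,35,0,0,0,-175,-165,70,0,0,0,-187,-176,95,0,0,0,-188,-177,105,0,0,0], "finger_gap": 0.6}}

```text
time_s: 6.9
eef_pos: [455.5, -115.7, 301.0]
ee_rot: [-0.001, 1.0, 0.0, -0.003]
force: [0.1, 0.6, 0.0]
grip_width: 0.599
grip_force: 0.0
```

{"api": "hand_motion", "payload": {"moves": [0,0,0,0,0,0,0,0,0,0,0,0]}}

```text
time_s: 7.1
eef_pos: [458.2, -118.0, 304.3]
ee_rot: [0.0, 1.0, -0.0, 0.001]
force: [-0.2, -0.5, 0.1]
grip_width: 0.606
grip_force: 0.0
```

Run:
```python
from h import *
c=ctrl.calibration('wrist'); im=ctrl.capture('wrist')
p=proj(c,[457,-115,25]); b=blob(im,'grey',int(p[0]),int(p[1]),45); x,y,w,h,a=b[1]; print(b,plane(c,x+w/2-.5,y+w/2-.5,21)); cv2.imwrite('pics/w2.png',im[:,:,::-1])
```

```bash
python3 to.py 457 -115 187
```

```text
(array([315.95729013, 208.50810015]), array([302, 193,  28,  33, 679])) [ 458.50250399 -112.70824444   21.        ]
t 7.15 shift [ -1.4  -3.2 117.5] rotvec [ 0.001 -0.002 -0.001] dist 118.0
```

{"api": "hand_motion", "payload": {"moves": [0,-2,20,0,0,0,0,-5,50,0,0,0,0,-5,80,0,0,0,0,-5,105,0,0,0,0,-5,115,0,0,0,0,-5,116,0,0,0,0,-5,116,0,0,0]}}

```text
time_s: 7.85
eef_pos: [457.9, -112.6, 188.7]
ee_rot: [0.0, 1.0, -0.0, 0.001]
force: [-1.1, -0.7, 1.0]
grip_width: 0.6
grip_force: 0.0
```

{"api": "hand_motion", "payload": {"moves": [0,0,0,0,0,0,0,0,0,0,0,0,0,0,0,0,0,0,0,0,0,0,0,0,0,0,0,0,0,0,0,0,0,0,0,0], "finger_gap": 0.0, "squeeze": 30}}

```text
time_s: 8.45
eef_pos: [457.6, -112.4, 188.7]
ee_rot: [0.0, 1.0, -0.0, 0.001]
force: [-1.4, 0.8, 6.1]
grip_width: 0.23
grip_force: 29.1
```

{"api": "hand_motion", "payload": {"moves": [0,0,-10,0,0,0,0,0,-40,0,0,0,0,0,-80,0,0,0,0,0,-125,0,0,0,0,0,-165,0,0,0,0,0,-190,0,0,0,0,0,-205,0,0,0,0,0,-210,0,0,0]}}

```text
time_s: 9.25
eef_pos: [457.1, -112.0, 400.0]
ee_rot: [0.001, 1.0, -0.0, 0.002]
force: [0.3, 0.3, -0.8]
grip_width: 0.238
grip_force: 29.4
```

```bash
python3 to.py 645.4 -294 396
```

```text
t 9.25 shift [188.3 181.9   4.9] rotvec [ 0.002 -0.003 -0.   ] dist 262.0
```

{"api": "hand_motion", "payload": {"moves": [12,12,0,0,0,0,40,39,0,0,0,0,74,72,0,0,0,0,108,104,0,0,0,0,142,137,0,0,0,0,168,162,2,0,0,0,184,178,4,0,0,0,188,182,5,0,0,0]}}

```text
time_s: 10.05
eef_pos: [646.0, -295.8, 390.5]
ee_rot: [-0.001, 1.0, -0.001, -0.001]
force: [-0.8, -0.7, -0.8]
grip_width: 0.236
grip_force: 29.4
```

{"api": "hand_motion", "payload": {"moves": [0,0,0,0,0,0,0,0,0,0,0,0,0,0,0,0,0,0]}}

```text
time_s: 10.35
eef_pos: [644.9, -293.4, 393.5]
ee_rot: [0.0, 1.0, 0.0, 0.0]
force: [-0.4, 0.4, 0.2]
grip_width: 0.234
grip_force: 29.4
```

```bash
python3 to.py 645.4 -294 347
```

```text
t 10.35 shift [ 0.5  0.6 46.5] rotvec [ 0. -0.  0.] dist 47.0
```

{"api": "hand_motion", "payload": {"moves": [0,0,12,0,0,0,0,0,32,0,0,0,0,0,43,0,0,0,0,0,46,0,0,0,0,0,46,0,0,0,0,0,46,0,0,0]}}

```text
time_s: 10.95
eef_pos: [645.3, -294.3, 347.6]
ee_rot: [0.0, 1.0, -0.0, 0.001]
force: [0.5, 0.2, 0.7]
grip_width: 0.237
grip_force: 29.4
```

{"api": "hand_motion", "payload": {"moves": [0,0,0,0,0,0,0,0,0,0,0,0,0,0,0,0,0,0,0,0,0,0,0,0], "finger_gap": 0.42}}

```text
time_s: 11.35
eef_pos: [645.3, -294.3, 346.8]
ee_rot: [0.0, 1.0, -0.0, 0.0]
force: [0.3, -1.1, -0.6]
grip_width: 0.42
grip_force: 0.0
```

{"api": "hand_motion", "payload": {"moves": [0,0,-10,0,0,0,0,0,-35,0,0,0,0,0,-60,0,0,0,0,0,-65,0,0,0]}}

```text
time_s: 11.75
eef_pos: [645.1, -294.1, 415.9]
ee_rot: [0.002, 1.0, -0.0, 0.003]
force: [-1.0, 0.1, -0.0]
grip_width: 0.42
grip_force: 0.0
```

Run:
```python
from h import *
im=ctrl.capture('scene'); im2=ctrl.capture('side')
cv2.imwrite('pics/f3.png',np.hstack([cv2.resize(im[150:350,130:330],(400,400)),cv2.resize(im2[130:330,290:490],(400,400))])[:,:,::-1])
```

```bash
python3 to.py 468.5 264 400
```

```text
t 11.85 shift [-176.9 -558.2   11.8] rotvec [ 0.001 -0.002 -0.   ] dist 586.0
```

View pics/f3.png

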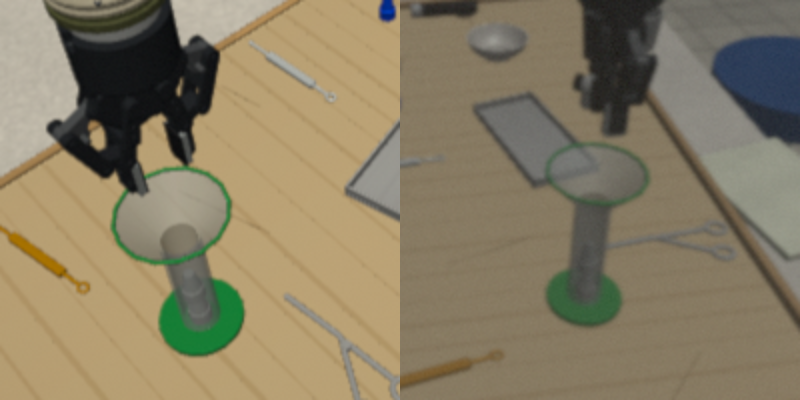

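The second grey is stacked in the tube. Now grey A, near (468,265).

{"api": "hand_motion", "payload": {"moves": [-8,-25,0,0,0,0,-22,-72,0,0,0,0,-37,-120,0,0,0,0,-52,-168,0,0,0,0,-67,-216,0,0,0,0,-82,-264,0,0,0,0,-97,-312,0,0,0,0,-112,-360,0,0,0,0], "finger_gap": 0.6}}

```text
time_s: 12.65
eef_pos: [532.7, 65.8, 410.4]
ee_rot: [-0.0, 1.0, -0.0, -0.001]
force: [1.0, 0.5, 0.1]
grip_width: 0.603
grip_force: 0.0
```

{"api": "hand_motion", "payload": {"moves": [-12,-38,0,0,0,0,-26,-82,0,0,0,0,-40,-125,10,0,0,0,-52,-160,35,0,0,0,-60,-185,70,0,0,0,-64,-197,95,0,0,0,-64,-198,105,0,0,0,-64,-198,105,0,0,0]}}

```text
time_s: 13.45
eef_pos: [469.8, 261.8, 305.2]
ee_rot: [0.001, 1.0, 0.0, -0.002]
force: [-0.5, 0.1, 0.6]
grip_width: 0.601
grip_force: 0.0
```

{"api": "hand_motion", "payload": {"moves": [0,0,0,0,0,0,0,0,0,0,0,0]}}

```text
time_s: 13.65
eef_pos: [470.5, 261.4, 307.9]
ee_rot: [-0.0, 1.0, -0.001, 0.001]
force: [-0.2, 0.2, -0.0]
grip_width: 0.598
grip_force: 0.0
```

Run:
```python
from h import *
c=ctrl.calibration('wrist'); im=ctrl.capture('wrist')
p=proj(c,[468,265,25]); b=blob(im,'grey',int(p[0]),int(p[1]),45); x,y,w,h,a=b[1]; print(b,plane(c,x+w/2-.5,y+w/2-.5,21)); cv2.imwrite('pics/w3.png',im[:,:,::-1])
```

```bash
python3 to.py 468 265 187
```

```text
(array([321.2879257, 207.4628483]), array([308, 192,  27,  33, 646])) [471.28983348 262.93593327  21.        ]
t 13.7 shift [ -2.7  -3.4 120.8] rotvec [-0.001 -0.002 -0.001] dist 121.0
```

{"api": "hand_motion", "payload": {"moves": [0,-2,20,0,0,0,0,-2,50,0,0,0,0,-2,80,0,0,0,0,-2,108,0,0,0,0,-2,118,0,0,0,0,-2,120,0,0,0,0,-2,120,0,0,0]}}

```text
time_s: 14.4
eef_pos: [470.4, 264.1, 187.8]
ee_rot: [-0.0, 1.0, -0.0, 0.001]
force: [-0.4, 0.3, 0.6]
grip_width: 0.6
grip_force: 0.0
```

{"api": "hand_motion", "payload": {"moves": [0,0,0,0,0,0,0,0,0,0,0,0,0,0,0,0,0,0,0,0,0,0,0,0,0,0,0,0,0,0,0,0,0,0,0,0], "finger_gap": 0.0, "squeeze": 30}}

```text
time_s: 15.0
eef_pos: [470.2, 264.2, 187.9]
ee_rot: [-0.0, 1.0, -0.0, 0.001]
force: [-1.6, -0.6, 6.3]
grip_width: 0.236
grip_force: 29.1
```

{"api": "hand_motion", "payload": {"moves": [0,0,-10,0,0,0,0,0,-40,0,0,0,0,0,-80,0,0,0,0,0,-125,0,0,0,0,0,-165,0,0,0,0,0,-190,0,0,0,0,0,-205,0,0,0,0,0,-210,0,0,0]}}

```text
time_s: 15.8
eef_pos: [469.7, 264.1, 399.2]
ee_rot: [-0.001, 1.0, -0.0, 0.002]
force: [0.6, -0.0, -0.7]
grip_width: 0.234
grip_force: 29.4
```

```bash
python3 to.py 645.4 -294 396
```

```text
t 15.8 shift [175.8 558.1   3.2] rotvec [-0.001 -0.004 -0.   ] dist 585.0
```

{"api": "hand_motion", "payload": {"moves": [7,23,0,0,0,0,20,65,0,0,0,0,35,111,0,0,0,0,49,157,0,0,0,0,64,203,0,0,0,0,78,249,0,0,0,0,93,295,0,0,0,0,107,341,0,0,0,0]}}

```text
time_s: 16.6
eef_pos: [577.0, -78.9, 396.3]
ee_rot: [-0.0, 1.0, -0.0, -0.0]
force: [0.5, 0.7, 0.0]
grip_width: 0.238
grip_force: 29.4
```

{"api": "hand_motion", "payload": {"moves": [14,44,0,0,0,0,27,86,0,0,0,0,40,127,0,0,0,0,51,163,0,0,0,0,60,192,0,0,0,0,66,210,0,0,0,0,68,217,0,0,0,0,68,217,0,0,0,0]}}

```text
time_s: 17.4
eef_pos: [644.8, -294.4, 395.8]
ee_rot: [-0.0, 1.0, -0.0, -0.001]
force: [-0.4, -0.1, 0.6]
grip_width: 0.238
grip_force: 29.4
```

{"api": "hand_motion", "payload": {"moves": [0,0,0,0,0,0,0,0,0,0,0,0,0,0,0,0,0,0]}}

```text
time_s: 17.7
eef_pos: [644.8, -293.0, 397.2]
ee_rot: [0.0, 1.0, 0.0, 0.0]
force: [0.0, -1.2, 0.2]
grip_width: 0.233
grip_force: 29.4
```

```bash
python3 to.py 645.4 -294 347
```

```text
t 17.7 shift [ 0.5  0.9 50.2] rotvec [ 0.    -0.     0.001] dist 50.0
```

{"api": "hand_motion", "payload": {"moves": [0,1,12,0,0,0,0,1,34,0,0,0,0,1,47,0,0,0,0,1,50,0,0,0,0,1,50,0,0,0,0,1,50,0,0,0]}}

```text
time_s: 18.3
eef_pos: [644.9, -295.0, 347.7]
ee_rot: [0.0, 1.0, -0.0, 0.001]
force: [1.0, -0.8, -1.2]
grip_width: 0.235
grip_force: 29.4
```

{"api": "hand_motion", "payload": {"moves": [0,0,0,0,0,0,0,0,0,0,0,0,0,0,0,0,0,0,0,0,0,0,0,0], "finger_gap": 0.42}}

```text
time_s: 18.7
eef_pos: [644.8, -295.0, 346.9]
ee_rot: [0.0, 1.0, -0.0, 0.0]
force: [-0.1, 0.2, 0.1]
grip_width: 0.422
grip_force: 0.0
```

{"api": "hand_motion", "payload": {"moves": [0,0,-10,0,0,0,0,0,-35,0,0,0,0,0,-60,0,0,0,0,0,-65,0,0,0]}}

```text
time_s: 19.1
eef_pos: [644.7, -294.7, 416.0]
ee_rot: [0.002, 1.0, -0.0, 0.003]
force: [0.2, -0.1, 0.0]
grip_width: 0.42
grip_force: 0.0
```

Run:
```python
from h import *
im=ctrl.capture('scene'); im2=ctrl.capture('side')
cv2.imwrite('pics/f4.png',np.hstack([cv2.resize(im[150:350,130:330],(400,400)),cv2.resize(im2[130:330,290:490],(400,400))])[:,:,::-1])
```

```bash
python3 to.py 449 409 400
```

```text
t 19.2 shift [-195.9 -703.9   11.6] rotvec [ 0.001 -0.001 -0.   ] dist 731.0
```

View pics/f4.png

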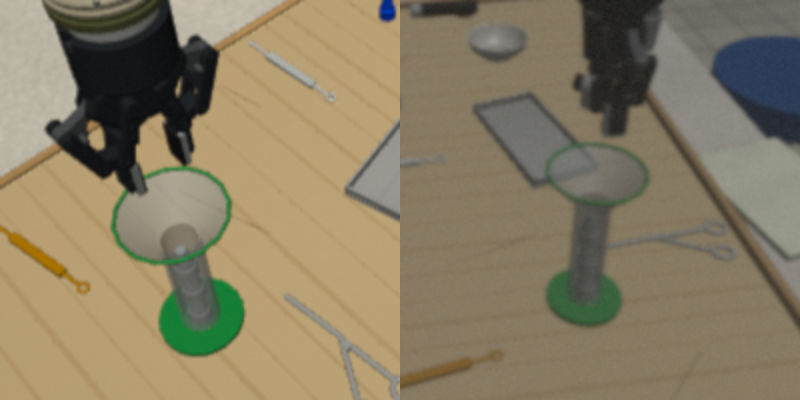

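All three greys are in the tube, with the top tip visible at (180,248). Now the black one.

{"api": "hand_motion", "payload": {"moves": [-7,-25,0,0,0,0,-20,-72,0,0,0,0,-33,-120,0,0,0,0,-47,-168,0,0,0,0,-60,-216,0,0,0,0,-74,-264,0,0,0,0,-87,-312,0,0,0,0,-100,-360,0,0,0,0], "finger_gap": 0.6}}

```text
time_s: 20.0
eef_pos: [543.8, 66.9, 410.4]
ee_rot: [-0.0, 1.0, -0.0, -0.001]
force: [0.7, 0.5, -0.7]
grip_width: 0.596
grip_force: 0.0
```

{"api": "hand_motion", "payload": {"moves": [-13,-46,0,0,0,0,-26,-92,0,0,0,0,-39,-138,0,0,0,0,-52,-184,0,0,0,0,-65,-230,5,0,0,0,-77,-276,20,0,0,0,-87,-310,50,0,0,0,-93,-333,80,0,0,0]}}

```text
time_s: 20.8
eef_pos: [450.4, 400.2, 329.5]
ee_rot: [0.0, 1.0, 0.001, -0.001]
force: [-0.2, -1.2, 0.6]
grip_width: 0.603
grip_force: 0.0
```

{"api": "hand_motion", "payload": {"moves": [-3,-10,20,0,0,0,-3,-11,25,0,0,0,-3,-11,25,0,0,0]}}

```text
time_s: 21.1
eef_pos: [449.0, 408.8, 305.7]
ee_rot: [0.001, 1.0, -0.0, -0.001]
force: [0.6, -0.9, 0.8]
grip_width: 0.601
grip_force: 0.0
```

Run:
```python
from h import *
c=ctrl.calibration('wrist'); im=ctrl.capture('wrist')
p=proj(c,[449,409,25]); b=blob(im,'black',int(p[0]),int(p[1]),45); print(p,b); x,y,w,h,a=b[1]; print(plane(c,x+w/2-.5,y+w/2-.5,21)); cv2.imwrite('pics/w4.png',im[:,:,::-1])
```

```bash
python3 to.py 449 409 187
```

```text
[321.93722719 206.62752833] (array([323.92035398, 198.55162242]), array([312, 190,  26,  19, 339]))
[451.18265286 407.04374943  21.        ]
t 21.15 shift [ -0.3  -0.5 120. ] rotvec [ 0.    -0.    -0.001] dist 120.0
```

View pics/w4.png

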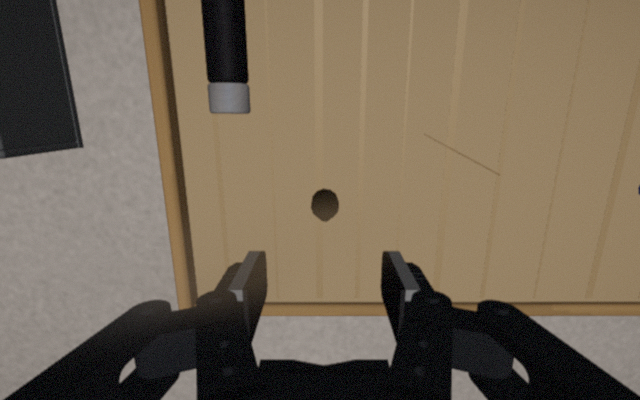

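The wrist view shows black at (325,203), clear of everything else.

{"api": "hand_motion", "payload": {"moves": [1,1,20,0,0,0,1,1,50,0,0,0,1,1,80,0,0,0,1,1,108,0,0,0,1,1,118,0,0,0,1,1,119,0,0,0,1,1,119,0,0,0]}}

```text
time_s: 21.85
eef_pos: [450.6, 408.1, 189.4]
ee_rot: [-0.001, 1.0, -0.0, 0.001]
force: [0.1, -0.3, -0.1]
grip_width: 0.602
grip_force: 0.0
```

{"api": "hand_motion", "payload": {"moves": [0,0,0,0,0,0,0,0,0,0,0,0,0,0,0,0,0,0,0,0,0,0,0,0,0,0,0,0,0,0,0,0,0,0,0,0], "finger_gap": 0.0, "squeeze": 30}}

```text
time_s: 22.45
eef_pos: [450.2, 408.3, 189.1]
ee_rot: [-0.0, 1.0, -0.0, 0.001]
force: [-1.1, -0.6, 6.8]
grip_width: 0.237
grip_force: 29.1
```

{"api": "hand_motion", "payload": {"moves": [5,3,-10,0,0,0,10,6,-40,0,0,0,25,15,-80,0,0,0,45,26,-120,0,0,0,70,40,-150,0,0,0,95,54,-165,0,0,0,110,63,-170,0,0,0,115,65,-170,0,0,0]}}

```text
time_s: 23.25
eef_pos: [566.3, 341.6, 359.2]
ee_rot: [-0.0, 1.0, -0.001, 0.001]
force: [0.6, 0.7, -0.1]
grip_width: 0.236
grip_force: 29.4
```

Run:
```python
from h import *
c=ctrl.calibration('wrist'); im=ctrl.capture('wrist')
print(proj(c,[655,292,46])); cv2.imwrite('pics/w5.png',im[:,:,::-1])
h,s,v=cv2.split(cv2.cvtColor(im,cv2.COLOR_RGB2HSV)); n,l,st,ce=cv2.connectedComponentsWithStats(((s<40)&(v>60)).astype(np.uint8))
for i in range(1,n):
    if st[i,4]>800: x,y,w,hh,a=st[i]; print(st[i],ce[i],plane(c,x+w/2,y+hh/2,46))
```

```text
[386.20985789  87.52759735]
[    0     0   142   400 34786] [ 63.19861439 200.46380728] [565.10782605 556.4192232   46.        ]
[  320    13   139   146 15800] [389.13329114  85.41341772] [656.12014599 289.48453974  46.        ]
[ 571   41   69  133 7770] [606.5018018  107.21492921] [639.56266958 117.53745033  46.        ]
```

View pics/w5.png

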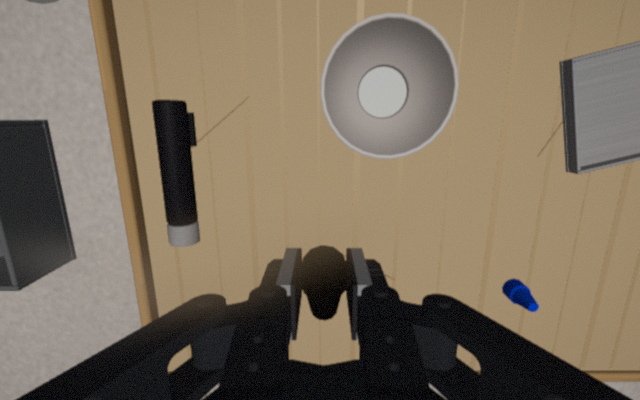

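The bowl rim is centred at (389,86) in the image, which gives world (656,289.5). Black is held upright.

{"api": "hand_motion", "payload": {"moves": [10,6,0,0,0,0,35,20,0,0,0,0,65,38,5,0,0,0,82,48,30,0,0,0,89,52,65,0,0,0,90,52,105,0,0,0,90,52,138,0,0,0,90,52,145,0,0,0]}}

```text
time_s: 24.1
eef_pos: [653.9, 291.1, 207.7]
ee_rot: [0.001, 1.0, 0.0, -0.004]
force: [-1.1, 1.1, 0.4]
grip_width: 0.235
grip_force: 29.4
```

{"api": "hand_motion", "payload": {"moves": [0,0,5,0,0,0,0,0,10,0,0,0,0,0,10,0,0,0,0,0,10,0,0,0]}}

```text
time_s: 24.5
eef_pos: [655.1, 291.2, 204.1]
ee_rot: [-0.0, 1.0, -0.0, 0.001]
force: [0.1, -0.2, -0.3]
grip_width: 0.228
grip_force: 29.4
```

{"api": "hand_motion", "payload": {"moves": [0,0,0,0,0,0,0,0,0,0,0,0,0,0,0,0,0,0,0,0,0,0,0,0], "finger_gap": 0.36}}

```text
time_s: 24.9
eef_pos: [655.0, 291.1, 202.8]
ee_rot: [-0.0, 1.0, -0.0, 0.0]
force: [-0.1, 0.4, -0.2]
grip_width: 0.362
grip_force: 0.0
```

{"api": "hand_motion", "payload": {"moves": [0,0,-8,0,0,0,0,0,-30,0,0,0,0,0,-65,0,0,0,-15,0,-105,0,0,0,-40,0,-140,0,0,0,-65,0,-165,0,0,0,-80,0,-175,0,0,0,-80,0,-175,0,0,0]}}

```text
time_s: 25.7
eef_pos: [573.7, 291.4, 380.8]
ee_rot: [-0.001, 1.0, 0.0, 0.002]
force: [0.4, -0.2, -0.2]
grip_width: 0.361
grip_force: 0.0
```

Run:
```python
from h import *
c=ctrl.calibration('wrist'); im=ctrl.capture('wrist'); print(proj(c,[656,289.5,46]))
cv2.imwrite('pics/w6.png',im[:,:,::-1])
```

```bash
python3 to.py 468 -372 380 0.181
```

```text
[325.64233423  98.35304452]
t 25.75 shift [-106.8  663.2   -1.6] rotvec [-0.    -0.002 -0.181] dist 672.0
```

View pics/w6.png

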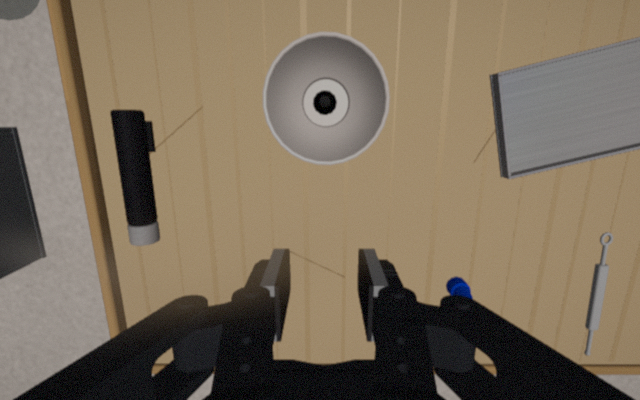

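Black stands upright in the middle of the bowl at (325,102). On the way to the brass loop I'll take a wrist shot of the dish.

{"api": "hand_motion", "payload": {"moves": [-3,15,0,0,0,0,-10,55,0,0,0,0,-18,100,0,0,0,0,-26,145,0,0,0,0,-34,190,0,0,0,0,-41,230,0,0,0,0,-46,258,0,0,0,0,-48,270,0,0,0,0], "finger_gap": 0.6}}

```text
time_s: 26.55
eef_pos: [527.3, 18.5, 376.8]
ee_rot: [0.0, 1.0, -0.002, -0.001]
force: [0.1, 0.3, -0.5]
grip_width: 0.602
grip_force: 0.0
```

{"api": "hand_motion", "payload": {"moves": [0,0,0,0,0,0,0,0,0,0,0,0]}}

```text
time_s: 26.75
eef_pos: [527.4, 21.7, 377.3]
ee_rot: [-0.0, 1.0, 0.0, -0.0]
force: [-0.2, 0.1, 0.5]
grip_width: 0.6
grip_force: 0.0
```

Run:
```python
from h import *
c=ctrl.calibration('wrist'); im=ctrl.capture('wrist'); print(proj(c,[663,19,20]))
h,s,v=cv2.split(cv2.cvtColor(im,cv2.COLOR_RGB2HSV)); n,l,st,ce=cv2.connectedComponentsWithStats(((s<50)&(v>40)).astype(np.uint8))
for i in range(1,n):
    if st[i,4]>5000:
        ct=cv2.findContours((l==i).astype(np.uint8),0,2)[0][0]; r=cv2.minAreaRect(ct); B=cv2.boxPoints(r); print(st[i],r); Q=np.array([plane(c,*b,23)[:2] for b in B]); print(Q.round(1),Q.mean(0))
cv2.imwrite('pics/w7.png',im[:,:,::-1])
```

```bash
python3 to.py 468 -372 380 0.181
```

```text
[326.07699744  33.13536777]
[   0    0   66  109 5277] ((32.5, 54.0), (108.0, 65.0), 90.0)
[[687.8 293.2]
 [687.8 238.6]
 [600.7 256.3]
 [600.7 315.4]] [644.25112563 275.88539306]
[  190     0   261   128 24568] ((323.98919677734375, 39.83255386352539), (123.69161987304688, 246.45556640625), 75.67728424072266)
[[679.9 134.9]
 [724.1 -63.7]
 [633.3 -98.1]
 [580.9 117.1]] [654.55372103  22.53326309]
t 26.8 shift [-59.6 394.   -2.8] rotvec [-0.    0.   -0.18] dist 399.0
```

View pics/w7.png

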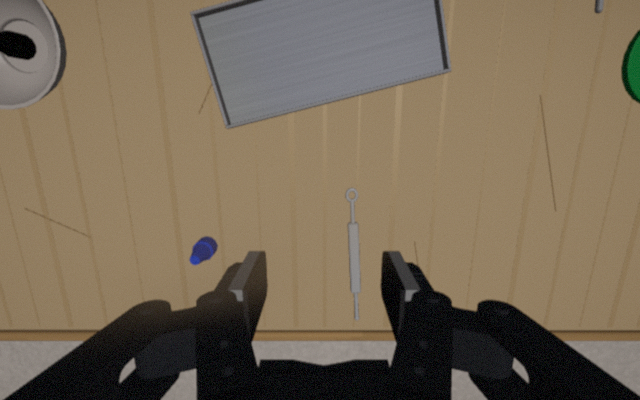

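The dish corners are at (192,12), (228,127) and (450,71); the fourth is cut off. I'll compute the dish pose from the long near edge.

Run:
```python
from h import *
c=ctrl.calibration('wrist')
a,b,d=[plane(c,u,v,24)[:2] for u,v in((228,127),(450,71),(192,12))]
e=a-b; L=np.linalg.norm(e); y=e/L; x=np.array([y[1],-y[0]]); print(a,b,d,L,np.linalg.norm(d-a)); print('yaw',np.arctan2(x[1],x[0]),'centre',(a+b)/2+50*x)
```

```text
[583.7247165  109.45835006] [631.87403113 -89.85647682] [678.36619312 132.83432277] 205.04818144834417 97.48561532945733
yaw 0.23703288777219034 centre [656.40132324  21.5419124 ]
```

{"api": "hand_motion", "payload": {"moves": [-3,15,0,0,0,0,-9,55,0,0,0,-0.03,-17,105,0,0,0,-0.08,-25,155,0,0,0,-0.13,-33,205,0,0,0,-0.18,-41,255,0,0,0,-0.18,-49,305,0,0,0,-0.18,-55,350,0,0,0,-0.18]}}

```text
time_s: 27.6
eef_pos: [471.1, -331.0, 377.8]
ee_rot: [0.0, 0.996, 0.09, 0.0]
force: [0.4, 0.0, 0.3]
grip_width: 0.602
grip_force: 0.0
```

{"api": "hand_motion", "payload": {"moves": [-2,20,15,0,0,0,-2,36,40,0,0,0,-2,42,65,0,0,0,-2,43,78,0,0,0,-2,43,80,0,0,0,-2,43,80,0,0,0]}}

```text
time_s: 28.2
eef_pos: [477.8, -371.2, 298.4]
ee_rot: [0.0, 0.996, 0.09, 0.0]
force: [0.4, 0.4, 0.7]
grip_width: 0.599
grip_force: 0.0
```

Run:
```python
from h import *
c=ctrl.calibration('wrist'); im=ctrl.capture('wrist')
h,s,v=cv2.split(cv2.cvtColor(im,cv2.COLOR_RGB2HSV)); m=((s>190)&(h>10)&(h<28)).astype(np.uint8); m[320:]=0
n,l,st,_=cv2.connectedComponentsWithStats(m);k=1+st[1:,4].argmax(); print(st[k])
o=cv2.morphologyEx((l==k).astype(np.uint8),cv2.MORPH_OPEN,np.ones((8,8)))
ys,xs=np.where(o); P=np.array([plane(c,a,b,16)[:2] for a,b in zip(xs,ys)]); w,V=np.linalg.eigh(np.cov(P.T)); t=(P-P.mean(0))@V[:,1];print('handle',P.mean(0),V[:,1],np.arctan(V[1,1]/V[0,1]),np.ptp(t),P.mean(0)+V[:,1]*(t.min()+t.max())/2)
```

```bash
python3 to.py 468 -372 183 0.181
```

```text
[314 122  16 106 823]
handle [ 490.38124373 -369.25629029] [-0.9850574  -0.17222635] 0.17308934771837328 28.550359934877097 [ 490.06037647 -369.31239037]
t 28.25 shift [ -9.9  -1.2 116. ] rotvec [ 0.002 -0.001 -0.   ] dist 116.0
```

{"api": "hand_motion", "payload": {"moves": [-4,-1,20,0,0,0,-9,-1,50,0,0,0,-11,-1,80,0,0,0,-11,-1,105,0,0,0,-11,-1,113,0,0,0,-11,-1,115,0,0,0,-11,-1,115,0,0,0,-11,-1,115,0,0,0]}}

```text
time_s: 29.05
eef_pos: [466.9, -372.8, 184.3]
ee_rot: [0.001, 0.996, 0.09, 0.001]
force: [-0.3, -0.6, 0.3]
grip_width: 0.601
grip_force: 0.0
```

{"api": "hand_motion", "payload": {"moves": [0,0,0,0,0,0,0,0,0,0,0,0,0,0,0,0,0,0,0,0,0,0,0,0,0,0,0,0,0,0,0,0,0,0,0,0,0,0,0,0,0,0], "finger_gap": 0.0, "squeeze": 40}}

```text
time_s: 29.75
eef_pos: [466.6, -372.6, 183.2]
ee_rot: [0.0, 0.996, 0.09, 0.0]
force: [-1.0, 0.5, 6.2]
grip_width: 0.114
grip_force: 40.2
```

{"api": "hand_motion", "payload": {"moves": [0,0,-8,0,0,0,0,0,-30,0,0,0,0,0,-65,0,0,0,0,0,-105,0,0,0,0,0,-140,0,0,0,0,0,-165,0,0,0,0,0,-175,0,0,0,0,0,-175,0,0,0]}}

```text
time_s: 30.55
eef_pos: [466.5, -372.5, 358.5]
ee_rot: [0.001, 0.996, 0.09, 0.0]
force: [-0.2, -0.1, -0.5]
grip_width: 0.108
grip_force: 39.5
```

Run:
```python
from h import *
im=ctrl.capture('wrist'); im2=ctrl.capture('side')
cv2.imwrite('pics/b1.png',np.hstack([cv2.resize(im[100:400,170:470],(400,400)),cv2.resize(im2[100:340,180:420],(400,400))])[:,:,::-1])
```

```bash
for y in 0.237 -1.334 1.808; do python3 to.py 656.4 21.5 360 $y; done
```

```text
t 30.65 shift [ 257.3 -353.6   -3.4] rotvec [-0.002  0.001 -0.057] dist 437.0
t 30.65 shift [ 257.3 -353.6   -3.4] rotvec [-1.000e-03  3.000e-03  1.514e+00] dist 437.0
t 30.65 shift [ 257.3 -353.6   -3.4] rotvec [-3.000e-03 -1.000e-03 -1.628e+00] dist 437.0
```

View pics/b1.png

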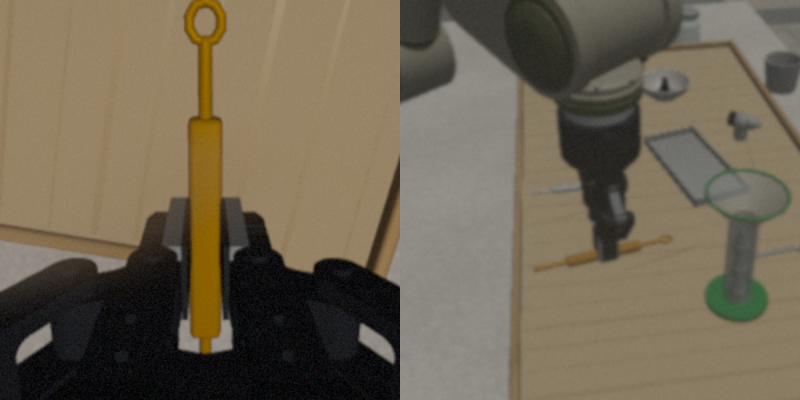

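The loop is held level and square in the gripper, near its middle.

{"api": "hand_motion", "payload": {"moves": [0,-6,-15,0,0,0,2,-25,-40,0,0,0,12,-55,-55,0,0,-0.1,30,-90,-60,0,0,-0.22,50,-130,-60,0,0,-0.36,75,-170,-60,0,0,-0.5,105,-210,-60,0,0,-0.64,130,-235,-60,0,0,-0.76]}}

```text
time_s: 31.45
eef_pos: [552.8, -114.9, 418.1]
ee_rot: [-0.0, 0.89, 0.456, -0.0]
force: [0.2, -0.3, 0.2]
grip_width: 0.115
grip_force: 39.5
```

{"api": "hand_motion", "payload": {"moves": [0,0,0,0,0,-0.05,0,0,0,0,0,-0.05]}}

```text
time_s: 31.65
eef_pos: [552.6, -117.0, 417.6]
ee_rot: [-0.0, 0.879, 0.476, -0.0]
force: [-0.1, -0.6, 0.3]
grip_width: 0.11
grip_force: 39.5
```

```bash
python3 to.py 656.4 21.5 400 1.808
```

```text
t 31.65 shift [172.7  11.2  17.5] rotvec [-0.001 -0.    -0.816] dist 174.0
```

{"api": "hand_motion", "payload": {"moves": [10,1,0,0,0,-0.05,35,2,0,0,0,-0.17,65,4,0,0,0,-0.3,100,6,0,0,0,-0.43,130,8,0,0,0,-0.56,155,10,5,0,0,-0.68,168,11,12,0,0,-0.77,172,11,17,0,0,-0.816]}}

```text
time_s: 32.45
eef_pos: [656.4, 20.1, 399.8]
ee_rot: [-0.001, 0.619, 0.786, -0.0]
force: [0.1, -0.3, -0.1]
grip_width: 0.112
grip_force: 39.5
```

{"api": "hand_motion", "payload": {"moves": [0,0,0,0,0,0,0,0,0,0,0,0,0,0,0,0,0,0]}}

```text
time_s: 32.75
eef_pos: [655.8, 18.9, 401.3]
ee_rot: [0.0, 0.62, 0.784, 0.0]
force: [-1.0, 0.3, -0.1]
grip_width: 0.109
grip_force: 39.5
```

```bash
python3 to.py 656.4 21.5 190 1.808
```

Run:
```python
from h import *
im=ctrl.capture('scene'); im2=ctrl.capture('wrist')
cv2.imwrite('pics/b2.png',np.hstack([cv2.resize(im[60:300,220:460],(400,400)),cv2.resize(im2[:,120:520],(400,400))])[:,:,::-1])
```

```text
t 32.75 shift [  2.4   1.1 211.3] rotvec [ 0.     0.    -0.005] dist 211.0
```

View pics/b2.png

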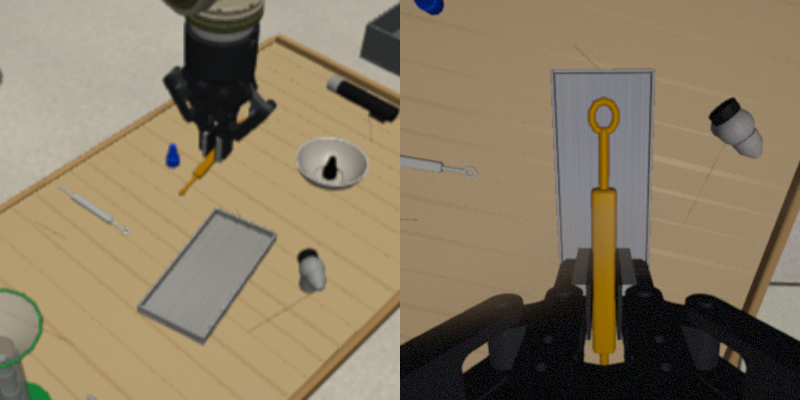

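The loop is aligned with the dish. I'll check the centre from the far edge at pixels (273,70) and (373,70).

Run:
```python
from h import *
c=ctrl.calibration('wrist'); a,b=[plane(c,u,70,24)[:2] for u in(273,373)]
e=(b-a)/np.linalg.norm(b-a); x=np.array([-e[1],e[0]]); m=(a+b)/2
print(a,b,np.linalg.norm(b-a),m,m-105*x,m+105*x)
```

```text
[585.69902185 111.72287455] [677.78913188 133.57893158] 94.64816741397031 [631.74407687 122.65090307] [655.99056838  20.48873958] [607.49758535 224.81306656]
```

{"api": "hand_motion", "payload": {"moves": [1,1,15,0,0,0,2,1,50,0,0,0,2,1,95,0,0,0,2,1,135,0,0,0,2,1,165,0,0,0,2,1,180,0,0,0,2,1,185,0,0,0,2,1,185,0,0,0]}}

```text
time_s: 33.65
eef_pos: [656.8, 21.7, 216.5]
ee_rot: [0.0, 0.619, 0.785, 0.0]
force: [0.4, -0.0, -1.0]
grip_width: 0.111
grip_force: 39.5
```

{"api": "hand_motion", "payload": {"moves": [0,0,8,0,0,0,0,0,18,0,0,0,0,0,25,0,0,0,0,0,28,0,0,0,0,0,28,0,0,0,0,0,28,0,0,0]}}

```text
time_s: 34.25
eef_pos: [656.6, 21.8, 188.0]
ee_rot: [0.0, 0.619, 0.785, 0.0]
force: [-0.5, 0.5, -0.9]
grip_width: 0.111
grip_force: 39.5
```

{"api": "hand_motion", "payload": {"moves": [0,0,0.5,0,0,0,0,0,1,0,0,0,0,0,1,0,0,0]}}

```text
time_s: 34.55
eef_pos: [656.5, 21.8, 186.8]
ee_rot: [0.0, 0.619, 0.785, 0.0]
force: [0.6, -0.8, 0.0]
grip_width: 0.113
grip_force: 39.5
```

{"api": "hand_motion", "payload": {"moves": [0,0,0,0,0,0,0,0,0,0,0,0,0,0,0,0,0,0,0,0,0,0,0,0], "finger_gap": 0.3}}

```text
time_s: 34.95
eef_pos: [656.5, 21.8, 186.7]
ee_rot: [0.0, 0.619, 0.785, 0.0]
force: [-0.6, -1.0, -0.2]
grip_width: 0.302
grip_force: 0.0
```

{"api": "hand_motion", "payload": {"moves": [0,0,-8,0,0,0,0,0,-30,0,0,0,0,0,-65,0,0,0,0,0,-105,0,0,0,0,0,-145,0,0,0,-40,0,-175,0,0,0,-80,0,-190,0,0,0,-100,0,-195,0,0,0]}}

```text
time_s: 35.75
eef_pos: [679.8, -78.1, 384.8]
ee_rot: [0.002, 0.62, 0.785, 0.001]
force: [-0.2, 1.0, -0.6]
grip_width: 0.298
grip_force: 0.0
```

{"api": "hand_motion", "payload": {"moves": [0,0,0,0,0,0,0,0,0,0,0,0,0,0,0,0,0,0]}}

```text
time_s: 36.05
eef_pos: [679.7, -74.2, 381.5]
ee_rot: [-0.0, 0.619, 0.785, -0.0]
force: [0.4, -0.7, -0.2]
grip_width: 0.299
grip_force: 0.0
```

```bash
python3 - <<'E'
from h import *
im=ctrl.capture('scene'); im2=ctrl.capture('wrist')
cv2.imwrite('pics/b3.png',np.hstack([cv2.resize(im[100:340,160:400],(400,400)),cv2.resize(im2[:,120:520],(400,400))])[:,:,::-1])
E
```

```text
(no output)
```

View pics/b3.png

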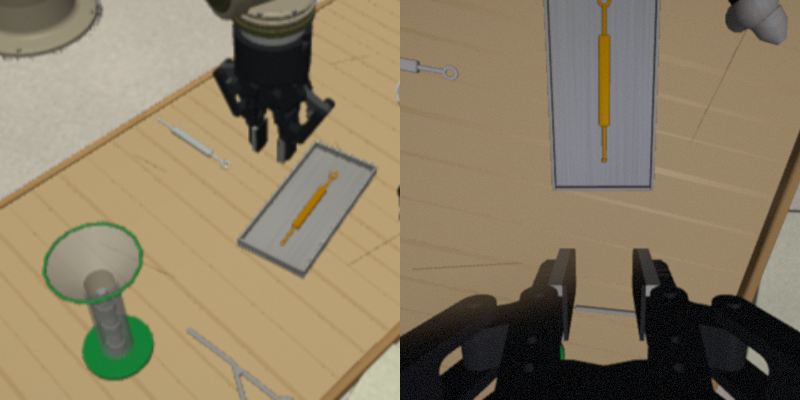

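The brass loop lies flat and centred in the dish, the greys are stacked in the tube, and the arm is clear. I'm handing in.

```bash
python3 -c "
from rig import ctrl
print(ctrl.finish_job())"
```

```text
the job is handed in; nothing more can be done
None
```

The job is handed in at about 36 s: the pictures show all three grey specula stacked in the tube, the black one standing in the bowl and the brass loop flat in the dish, with blue and steel not touched; the hand-in returned no verdict.

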